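# Poise a blue tumbler over the flat lap

## Task

Get the cobalt-blue tumbler ready to have its foot ground flat: slide the flat lap's clear splash guard all the way open, pick up the blue tumbler and carry it upright over the wall of the splash pan. Finish while still holding it, hovering upright and steady clear of the machine, with its foot about 1 cm above the stone wheel, centred across the ring of stone midway between the centre washer and the rim of the wheel, so that the wheel can be started before the glass is lowered. The glass must not touch the wheel at any time, and the other glassware, the jar, bottle and dressing stick stay where they are.

Things in the scene. Friction and masses are not known exactly. Their poses are not given: they have to be found in the camera images.
- guard (a joint): travel of the flat lap's clear sliding splash guard, m: 0 closed, 0.155 fully open at its end stop; starts between 0 and 0.03. It slides level on rails towards the machine's -y (axes as at pan_top), needs about 2 to 4 N, and stays where it is left. Closed, it covers the +y half of the pan; open, it lies over the fixed clear panel that covers the -y half.
- guard_handle (a point): centre of the grip bar of the guard's black D-handle, 212 mm above the bench: a round bar 12 mm thick and 110 mm long along the machine's x, a post at each end, its centre line 30 mm above the clear panel; to be pinched from above, fingers closing along the machine's y. It moves with the guard.
- pan_top (a point): centre of the green flat lap machine, level with its side walls' top, 170 mm above the bench. Axes are the machine's: x from its control-panel front to its back, y along the guard's track (the guard opens towards -y), z up. The machine is 300 (x) x 340 (y) mm; the aluminium guard rails along its front and back edges stand 184 mm (black end stops 186 mm) above the bench.
- wheel_face (a point): on the wheel's axis, level with its stone face, 135 mm above the bench; axes as at pan_top. Grey stone disc 200 mm in diameter; in the middle a 40 mm steel washer and a brass nut stand up 12 mm, so the free ring of stone runs from 20 to 100 mm from the axis, middle circle at 60 mm. The guard fully open leaves the pan free from y = -10 to +142 mm and x = -130 to +130 mm from here.
- spout_tip (a point): end of the brass water spout, a 14 mm pipe that comes level through the pan's back wall, parallel to the machine's x, 17 mm above the stone face (its top 24 mm above the stone); keep clear of it.
- blue_mid (a point): centre of the cobalt-blue cut-glass tumbler, on its axis half-way up: 90 mm high, straight wall 60 mm in diameter (foot 53 mm), open at the top, wall 4 mm, about 0.24 kg; its z is its axis, up. The foot is 45 mm below this point. It stands on a 3 mm black rubber mat with two others of the same shape, in any of the three places, centres 105 mm or more apart.
- amber_mid (a point): centre (half-way up) of the amber tumbler, same size as the blue one; leave it alone.
- green_mid (a point): centre (half-way up) of the green tumbler, same size as the blue one; leave it alone.
- vase: clear footed crystal vase, 150 mm high, 86 mm across at the top, standing; origin at the centre of its underside; leave it alone.
- mug: clear glass mug with a handle, 100 mm high, 76 mm in diameter; origin at the centre of its underside; leave it alone.
- stick: grey dressing stick, 150 x 25 x 25 mm stone bar lying along its x between the mat and the machine; origin at the centre of its underside; leave it alone.
- grit: grey jar with a black lid, 68 mm in diameter, 85 mm high; origin at the centre of its underside; leave it alone.
- spray: white plastic bottle with a blue cap, 60 mm in diameter, 170 mm high; origin at the centre of its underside; leave it alone.
Not all that is in view belongs to the job. What is meant by the part that bears blue_mid is not yellow, and is the smaller of those in its own colour.

How it is judged:
On the way, in this order (a step that is already met when the one before it is completed fails the run):
1. the splash guard is slid fully open (within 10 mm of its end stop) (value of joint guard above 0.145 m), for 0.2 s.
2. the blue tumbler is lifted above the wall of the splash pan (its foot more than 170 mm above the bench), upright within 0.35 rad (height (world z) of blue_mid above 0.215 m and angle between blue_mid's own z axis and vertical below 0.35 rad), for 0.1 s.
At the end, for the whole second after the job is handed in: the guard is open within 15 mm of its stop; the blue tumbler is held in the fingers, still (under 20 mm/s), upright within 0.07 rad, its foot 4 to 18 mm above the stone face and its axis 48 to 72 mm from the wheel's axis, touching no part of the machine (value of joint guard above 0.14 m and z of blue_mid in the frame of wheel_face between 0.049 and 0.063 m and horizontal distance between blue_mid and wheel_face between 0.048 and 0.072 m and angle between blue_mid's own z axis and vertical below 0.07 rad and linear speed of blue below 0.02 m/s and contact force between blue and the fingers above 1 N and contact force between blue and lap below 0.2 N); the arm keeps its last pose, push and grip.
It fails at once if the blue tumbler touches the wheel (contact force between blue and wheel above 0.3 N).
It fails at once if the blue tumbler is tipped more than 0.6 rad (angle between blue_mid's own z axis and vertical above 0.6 rad).
It fails at once if another piece of glassware, the jar, the bottle or the dressing stick is moved more than 20 mm or tipped (distance of any of amber_mid, green_mid, vase, mug, stick, grit, spray from where it was at the start of the episode above 0.02 m or angle between any of vase, mug, grit, spray's own z axis and vertical above 0.4 rad).
It also fails if it takes over 58 s, if anything falls off the work surface, if the arm or the gripper's body presses on something with over 40 N, if the wrist force passes 120 N, or if a joint passes its speed limit or range.

## Robot

A 6-joint arm with a two-finger parallel gripper is mounted at the origin on the work surface. World frame = base frame: x ahead of the robot, y to its left, z up, the work surface at z = 0. Lengths are in m, angles in rad, forces in N, time in s.
With the tool pointing down it reaches from about 0.4 to 0.925 m from the base axis. Payload 12.5 kg.
Tool frame: the origin (TCP) lies midway between the tips of the shut fingers; the grasp point (between the pads) lies 19 mm behind it; z points along the fingers, y is the direction in which the jaws open and shut (so a half turn about z gives the same grasp; the last joint's range is limited). The gripper opens to 95 mm and grips with 3 to 60 N. Pads are 20 mm wide; open, the fingers measure 119 mm over their backs; the gripper's body (75 mm by 180 mm) begins 59 mm behind the grasp point.
Start: joints at [1.11, 0.491, 1.559, -0, 1.092, -0.106], TCP at [0.217, 0.586, 0.215] pointing down, gripper open.
Joint ranges: [-3.1, 3.1], [-0.84, 2.19], [0.05, 2.79], [-1.13, 4.28], [0.06, 2.93], [-2.69, 2.69]. Speed limits (rad/s): [2.22, 2.22, 2.79, 3.14, 3.14, 3.14].

## Interface

Orientations are given as [roll, pitch, yaw] about the fixed x, y, z axes, in that order (R = Rz(yaw) Ry(pitch) Rx(roll)).
In Python, from plant import goto, move_l, movej, set_gripper, dwell, inverse_kinematics, camera, camera_params, MotionError, hand_in, read_time, read_joints, read_dq, read_effort, read_tcp_pos, read_eef_rot, read_ft_force, read_ft_torque, read_opening gives the robot as it stands. The module is installed in compiled form; this text tells all that it offers. Calls block until the motion is done:
- goto(position, orientation): joint-space move of the TCP to a pose.
- move_l(position, rate=0.15, ori=None, force_limit=None): straight line of the TCP; ori=None keeps the orientation; rate is the mean speed in m/s. With force_limit (N) it stops when the force on the tool has changed by that much, and returns True; else False.
- movej(angles): joint-space move.
- set_gripper(opening, effort=None): opening from 0.0 (shut) to 1.0 (fully open); effort is the grip in N (None keeps the last); returns when the fingers have stopped.
- dwell(seconds).
- inverse_kinematics(position, orientation): joint angles nearest the present ones, or None.
- camera(name): name is "scene" or "top"; returns the picture (420x560x3 uint8, blue, green, red); there is no depth.
- camera_params(name): a dict with "mtx" (3x3 intrinsics, pixels), "dist" ([k1, k2, p1, p2, k3] as OpenCV has them; the pictures are not rectified), "R" (3x3) and "t" (3): a world point X has camera coordinates R X + t. Camera axes: x right, y down, z forward; pixel columns grow to the right and rows downward; lengths in m; the calibration is good to about 2 mm. A picture is of the moment at which its call begins. camera_params takes no time and is no camera call.
A pose or a line that the arm cannot do raises MotionError and nothing moves.
- hand_in(): hands the job in, once; it reports no verdict.
Readings, each from a call of its own:
- read_time(): time.
- read_joints(): joint angles.
- read_dq(): joint speeds.
- read_effort(): joint torques, N m.
- read_tcp_pos(): TCP position.
- read_eef_rot(): TCP orientation.
- read_ft_force(): force on the tool from outside, world axes, zero at the start.
- read_ft_torque(): the same for the moment, N m.
- read_opening(): opening from 0.0 (shut) to 1.0 (fully open).
Only numpy, scipy, OpenCV 4.12 (cv2) and the standard library are available. Lean on these libraries where they do the work, as an engineer would, in place of code of your own. Each camera call takes 0.05 s, during which the arm holds its last target. There are 200 camera calls.

## Working session

There is one attempt and no reset: what is moved stays moved. The work goes in short steps, each a Python script; the robot and the scene stay as the last script left them, time stands still between calls to the robot, and variables do not carry over. Pictures are saved under pics/ and viewed, about 8 in all and at most 12, crops included, and the job is handed in when it is done.

```bash
mkdir -p pics
cat > h.py <<'E'
import numpy as np, cv2
from plant import *
def ray(cam,px,z):
    p=camera_params(cam);K=np.array(p["mtx"]);R=np.array(p["R"]);t=np.array(p["t"])
    u=cv2.undistortPoints(np.array([[px]],float),K,np.array(p["dist"]))[0,0]
    d=R.T@np.array([u[0],u[1],1]);c=-R.T@t
    return c+d*(z-c[2])/d[2]
def proj(cam,X):
    p=camera_params(cam)
    return cv2.projectPoints(np.array(X,float).reshape(-1,3),cv2.Rodrigues(np.array(p["R"]))[0],np.array(p["t"]),np.array(p["mtx"]),np.array(p["dist"]))[0][:,0]
E
python3 - <<'E'
from h import *
for c in("scene","top"):
    cv2.imwrite(f"pics/{c}0.png",camera(c)); p=camera_params(c); print(c,-np.array(p["R"]).T@p["t"],np.array(p["mtx"])[0,0])
print(read_time(),read_eef_rot(),read_opening())
E
```

```text
scene [ 1.32981122 -0.1662947   1.43847627] 499.20506167804837
top [ 0.4105378  -0.01347848  1.42343876] 424.3035616993461
0.1 [-3.14066029e+00 -9.77841170e-05  2.78683278e+00] 0.997315695335864
```

View pics/scene0.png

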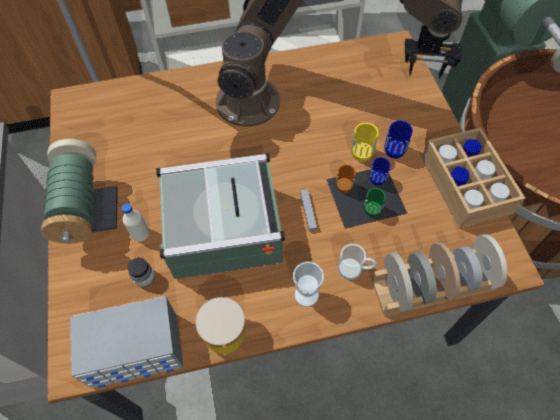

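View pics/top0.png

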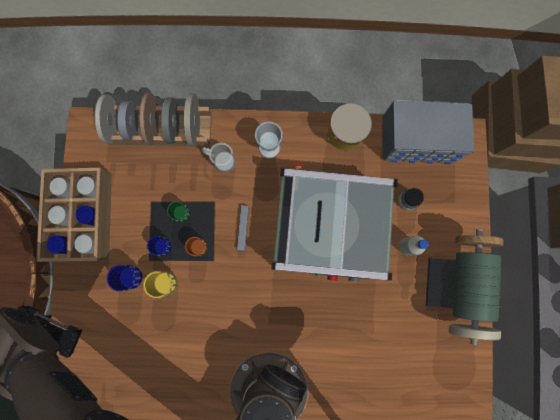

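The top view shows two blue glasses: one on the mat at (159,246), and a larger one off the mat at (124,278). The smaller one on the mat fits the description. The handle is at about (319,221). I'll confirm with enlarged crops.

Run:
```python
from h import *
t=cv2.imread("pics/top0.png")
f=lambda x0,y0,w,h,s:cv2.resize(t[y0:y0+h,x0:x0+w],None,fx=s,fy=s,interpolation=cv2.INTER_CUBIC)
a=f(265,155,140,140,4);b=f(100,195,120,105,5)
for im,x0,y0,s in((a,265,155,4),(b,100,195,5)):
    for k in range(0,im.shape[1],20*s): cv2.putText(im,str(x0+k//s),(k,10),0,.35,(255,255,255));cv2.line(im,(k,12),(k,18),(255,255,255))
    for k in range(0,im.shape[0],20*s): cv2.putText(im,str(y0+k//s),(0,k+4),0,.35,(255,255,255));cv2.line(im,(24,k),(30,k),(255,255,255))
cv2.imwrite("pics/a.png",a);cv2.imwrite("pics/b.png",b)
```

```text
(no output)
```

View pics/a.png

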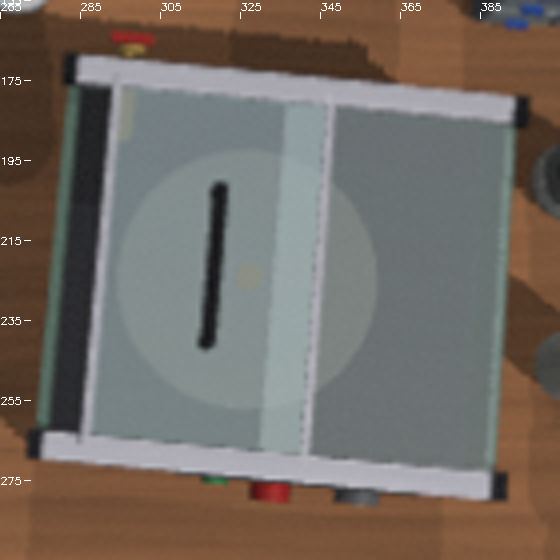

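View pics/b.png

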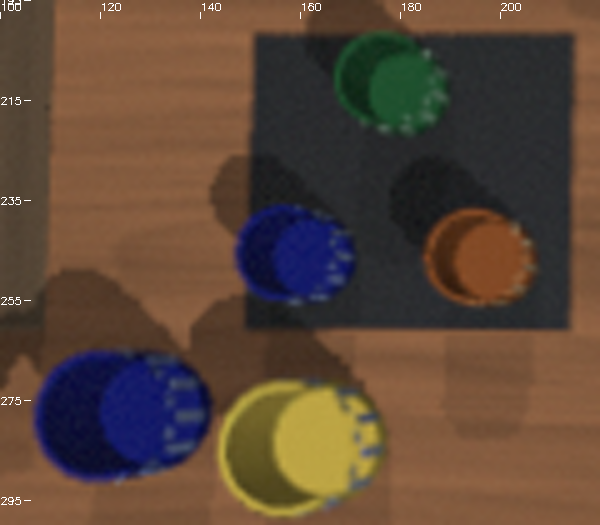

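Blue glass confirmed: the small one on the mat has its rim around (156,245) and is clearly smaller than the one at (124,278). Next I compute the positions.

Run:
```python
from h import *
C=[ray("top",p,.186) for p in((283,172),(395.5,182.5),(274.5,265.75),(390,276.25))]
m=np.mean(C,0); e=(C[0]-C[1]+C[2]-C[3])
yaw=np.arctan2(-e[0],e[1]); print("mach",m,"yaw",yaw,"size",np.linalg.norm(C[0]-C[1]),np.linalg.norm(C[0]-C[2]))
R=np.array([[np.cos(yaw),-np.sin(yaw),0],[np.sin(yaw),np.cos(yaw),0],[0,0,1]])
for n,p,z in(("h1",(319.75,202),.22),("h2",(316.5,240.75),.22),("nut",(327,224.25),.147),("wheelL",(265+118/4,155+277/4),.135),("wheelR",(265+377/4,155+277/4),.135),("wheelT",(265+250/4,155+149/4),.135),("wheelB",(265+250/4,155+409/4),.135),("spout",(296.3,189),.159),("guard+edge",(289,220),.182),("guard-edge?",(344.5,220),.182)):
    X=ray("top",p,z);print(n,X,R.T@(X-m))
# fit tumblers by rim ellipse + inner base
for n,rim in(("blue",(155.8,245.5)),("amber",(193,246)),("green",(175.5,211.5))):
    print(n,ray("top",rim,.093))
for n,b in(("blue",(162,246)),("amber",(197.5,246.5)),("green",(180,213))):
    print(n,"base",ray("top",b,.010))
t=cv2.imread("pics/top0.png");s=cv2.imread("pics/scene0.png")
for nm,im,(x0,x1,y0,y1) in(("top",t,(145,173,233,258)),("scene",s,(368,393,155,188))):
    h=cv2.cvtColor(im,cv2.COLOR_BGR2HSV)[y0:y1,x0:x1]
    M=((h[...,0]>105)&(h[...,0]<135)&(h[...,1]>130)).astype('uint8')
    ys,xs=np.nonzero(M);print(nm,xs.min()+x0,xs.max()+x0,ys.min()+y0,ys.max()+y0)
    # silhouette bbox fit of a cylinder
a=np.linspace(0,2*np.pi,60)
from scipy.optimize import least_squares
boxes={}
for nm,im,(x0,x1,y0,y1) in(("top",t,(145,173,233,258)),("scene",s,(368,393,155,188))):
    h=cv2.cvtColor(im,cv2.COLOR_BGR2HSV)[y0:y1,x0:x1]
    ys,xs=np.nonzero((h[...,0]>105)&(h[...,0]<135)&(h[...,1]>130))
    boxes[nm]=np.array([xs.min()+x0-.5,xs.max()+x0+.5,ys.min()+y0-.5,ys.max()+y0+.5])
def f(q):
    P=np.vstack([np.c_[q[0]+r*np.cos(a),q[1]+r*np.sin(a),0*a+z] for r,z in((.0265,.003),(.03,.013),(.03,.093))])
    o=[]
    for c in boxes:
        u=proj(c,P);o+=list(np.array([u[:,0].min(),u[:,0].max(),u[:,1].min(),u[:,1].max()])-boxes[c])
    return np.array(o)
r=least_squares(f,ray("top",(156,245),.093)[:2]);print("blue fit",r.x,r.fun.round(1))
```

```text
mach [ 0.53645984 -0.18362847  0.186     ] yaw -0.06284103490520446 size 0.3380650314464246 0.2780139457993195
h1 [ 0.59362779 -0.1311649   0.22      ] [0.05376041 0.05595014 0.034     ]
h2 [ 0.48223603 -0.12385783  0.22      ] [-0.05787035  0.05624742  0.034     ]
nut [ 0.53737244 -0.16142739  0.147     ] [-0.00048343  0.02221456 -0.039     ]
wheelL [ 0.53561985 -0.06356512  0.135     ] [-0.00837828  0.11977361 -0.051     ]
wheelR [ 0.54144731 -0.26183321  0.135     ] [ 0.00988886 -0.07773717 -0.051     ]
wheelT [ 0.6376993  -0.16292998  0.135     ] [ 0.09973977  0.02701544 -0.051     ]
wheelB [ 0.43834736 -0.16595151  0.135     ] [-0.09902893  0.01148063 -0.051     ]
spout [ 0.64051778 -0.06543291  0.159     ] [ 0.0964299   0.12449706 -0.027     ]
guard+edge [ 0.54312073 -0.04524761  0.182     ] [-0.00204254  0.13852602 -0.004     ]
guard-edge? [ 0.5479924  -0.20893236  0.182     ] [ 0.01309887 -0.0245297  -0.004     ]
blue [0.45887352 0.3695855  0.093     ]
amber [0.46135236 0.25132648 0.093     ]
green [0.5686463  0.31332074 0.093     ]
blue base [0.46095458 0.37234695 0.01      ]
amber base [0.46336483 0.2526666  0.01      ]
green base [0.5738911  0.31807504 0.01      ]
top 147 170 236 254
scene 370 392 155 185
blue fit [0.45986217 0.37257136] [-1.   0.1  0.2  0.8  0.4 -1.   1.9 -0.3]
```

```bash
cat > run1.py <<'E'
from h import *
Y=-0.064; O=[np.pi,0,np.pi+Y]; yd=np.array([-np.sin(Y),np.cos(Y),0])
move_l([.217,.586,.34],rate=.3)
h=np.array([.538,-.1275,0])
goto(h+[0,0,.31],O); print(read_time(),read_tcp_pos(),read_joints())
cv2.imwrite("pics/s1.png",cv2.resize(camera("scene")[130:300,130:330],None,fx=3,fy=3,interpolation=2))
print(move_l(h+[0,0,.194],rate=.1,force_limit=15)); 
set_gripper(0,30); print(read_time(),read_tcp_pos(),read_opening()*95,read_ft_force())
cv2.imwrite("pics/s2.png",cv2.resize(camera("scene")[130:300,130:330],None,fx=3,fy=3,interpolation=2))
E
python3 run1.py
```

```text
3.425 [ 0.53816356 -0.12693117  0.31002901] [-3.51137071e-01  3.02144417e-01  1.60150070e+00  9.22591676e-05
  1.23790005e+00 -1.85872543e+00]
False
6.0583 [ 0.5380013  -0.12766947  0.19398057] 11.085611181541571 [-0.39300744 -1.84718326 -0.52952451]
```

View pics/s2.png

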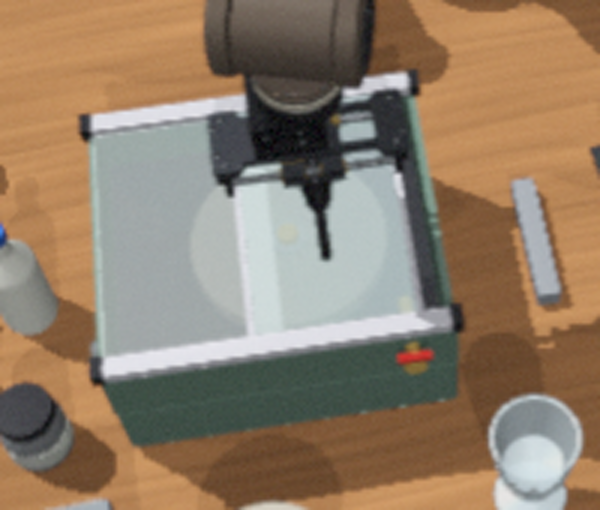

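The fingers hold the bar at (322,225), with the opening at 11 mm (bar is 12 mm). Next I slide the guard.

```bash
cat > run2.py <<'E'
from h import *
Y=-0.064; O=[np.pi,0,np.pi+Y]; yd=np.array([-np.sin(Y),np.cos(Y),0])
p0=read_tcp_pos()
r=move_l(p0-yd*.15,rate=.06,force_limit=18)
p=read_tcp_pos(); print(r,np.dot(p-p0,yd),p,read_ft_force(),read_time()); dwell(.3)
set_gripper(1); move_l(p+[0,0,.12],rate=.2)
goto([.460,.3715,.25],O); print(read_time(),read_tcp_pos(),read_joints())
for c in("top","scene"): cv2.imwrite(f"pics/{c}3.png",camera(c))
t=cv2.imread("pics/top3.png");s=cv2.imread("pics/scene3.png")
a=cv2.resize(t[155:295,265:405],(420,420),interpolation=2);b=cv2.resize(s[100:240,300:420],(360,420),interpolation=2)
cv2.imwrite("pics/c3.png",np.hstack([a,b]))
E
python3 run2.py
```

```text
True -0.12843924348047295 [ 0.52956165 -0.25581461  0.1939277 ] [0.05567494 3.51474817 4.85565016] 8.0
12.7167 [0.46058608 0.37087297 0.25006575] [ 5.66287858e-01  4.09330632e-01  1.59873887e+00 -1.08654588e-04
  1.13337112e+00 -9.39378478e-01]
```

View pics/c3.png

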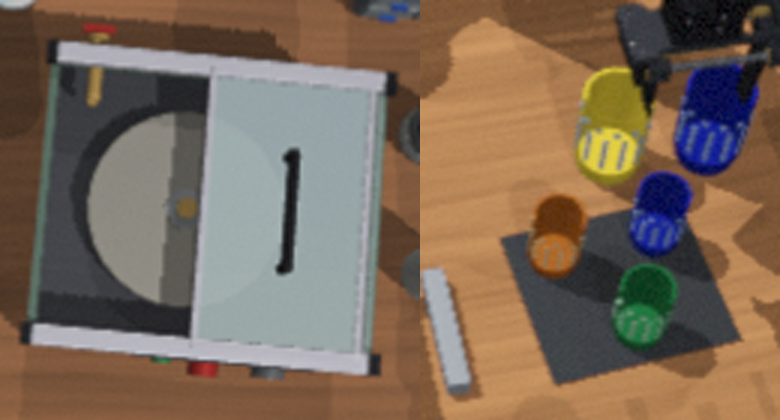

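The guard is at its stop: it travelled 128 mm and the force rose there. The nut is still at (327,224). Next I grasp and lift the blue tumbler, then hover above the ring.

```bash
cat > run3.py <<'E'
from h import *
Y=-0.064; O=[np.pi,0,np.pi+Y]; yd=np.array([-np.sin(Y),np.cos(Y),0])
print(move_l([.460,.3715,.052],rate=.12,ori=O,force_limit=12),read_tcp_pos(),read_time())
set_gripper(0,30); print(read_opening()*95,read_ft_force(),read_tcp_pos())
move_l([.460,.3715,.28],rate=.15); print(read_opening()*95,read_ft_force(),read_time())
w=np.array([.538,-.162,0])+.06*yd
move_l(w+[0,0,.28],rate=.2); move_l(w+[0,0,.215],rate=.08)
print(read_time(),read_tcp_pos(),w,read_opening()*95)
t=camera("top");s=camera("scene");cv2.imwrite("pics/t4.png",t);cv2.imwrite("pics/s4.png",s)
cv2.imwrite("pics/c4.png",np.hstack([cv2.resize(t[165:285,265:365],(400,480),interpolation=2),cv2.resize(s[140:260,160:260],(400,480),interpolation=2)]))
E
python3 run3.py
```

```text
False [0.4602243  0.37165737 0.05256391] 14.6167
60.65244473446242 [-0.49668242 -1.90715003  3.14508383] [0.45992164 0.37132585 0.05200864]
60.64691704445909 [-0.62440337  0.20142977 -2.12814061] 16.9417
20.45 [ 0.54208227 -0.10218488  0.21544184] [ 0.54183738 -0.10212284  0.        ] 60.70041439719433
```

View pics/c4.png

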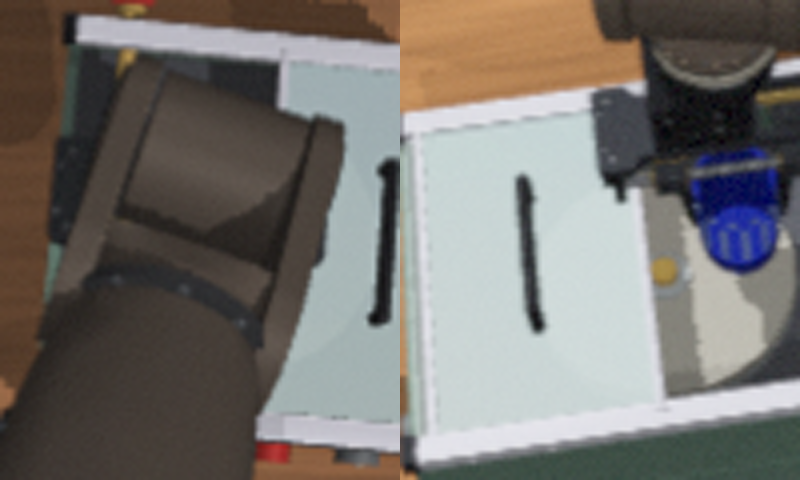

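The glass is held upright over the free stone, with the foot at about (245,208) and the nut at (226,207) in the scene view. I'll check this against the projection, then lower.

```bash
cat > run4.py <<'E'
from h import *
Y=-0.064; yd=np.array([-np.sin(Y),np.cos(Y),0]); w=np.array([.538,-.162,0])+.06*yd
a=np.linspace(0,6.28,90)
def chk(img,c):
    fz=c[2]-.049
    P=np.vstack([np.c_[c[0]+r*np.cos(a),c[1]+r*np.sin(a),0*a+z] for r,z in((.0265,fz),(.03,fz+.01),(.03,fz+.09))]);u=proj("scene",P)
    x0,y0=230,165
    h=cv2.cvtColor(img,cv2.COLOR_BGR2HSV)[y0:215,x0:265]
    ys,xs=np.nonzero((h[...,0]>105)&(h[...,0]<135)&(h[...,1]>150))
    print("pred bbox",u.min(0),u.max(0),"seen",xs.min()+x0-.5,ys.min()+y0-.5,xs.max()+x0+.5,ys.max()+y0+.5)
chk(cv2.imread("pics/s4.png"),read_tcp_pos())
print("nut pred",proj("scene",[.538,-.162,.147]))
move_l(w+[0,0,.195],rate=.04); dwell(.5)
s=camera("scene"); chk(s,read_tcp_pos())
print(read_time(),read_tcp_pos(),read_opening()*95,read_ft_force(),read_eef_rot(),abs(read_dq()).max())
cv2.imwrite("pics/c5.png",cv2.resize(s[140:260,160:280],(720,600)[:1]+(600,),interpolation=2))
E
python3 run4.py
```

```text
pred bbox [232.1742889  175.13296633] [254.73743809 208.08070588] seen 231.5 165.5 254.5 207.5
nut pred [[225.58002379 206.60016865]]
pred bbox [232.8057532  179.07383851] [255.0766109  211.50969399] seen 232.5 173.5 255.5 210.5
21.75 [ 0.54186967 -0.10214327  0.19506506] 60.599524118680144 [ 0.68698918 -0.73343353 -2.57012737] [-3.14154553e+00  1.26721795e-04  3.07758637e+00] 0.0032782378219423933
```

View pics/c5.png

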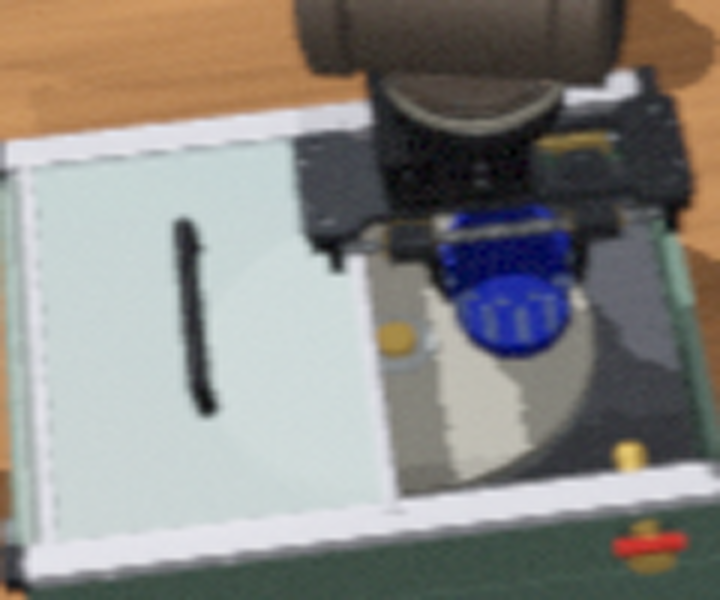

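The glass hovers upright over the middle of the free ring. The guard is open, the spout is well clear, and the silhouette matches the prediction within 1 px at the sides and foot.

```bash
python3 -c "
from plant import *
hand_in()"
```

```text
the job is handed in; nothing more can be done
```

I slid the guard open to its stop and picked up the smaller blue tumbler from the mat. I carried it upright over the pan wall and handed the job in with it still held above the wheel, at about 22 s.

- **Guard:** it travelled 128 mm until the force rose at the end stop. The picture taken after I let go shows it lying over the fixed panel.
- **Position:** the foot is about 11 mm above the stone and the axis about 60 mm from the wheel's centre. Both come from the arm's readings and my picture measurements.
- **Grip:** the fingers read an opening of 60.6 mm, unchanged since the pick-up. The tool is vertical to about 0.0001 rad and nearly still.
- **Picture check:** the sides and foot of the glass matched the prediction within about 1 px. The top edge did not match (173.5 seen, 179 predicted). I think this is dark gripper parts counted as blue, but did not check further.
- **Other items:** I saw no contact with the other glassware, jar, bottle or stick. I did not measure their positions again at the end.

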